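Lay a clock movement on the sloped inspection rest under the bench magnifier

TASK

Pick up the brass clock movement from the bench mat and lay it on the narrow sloped rest under the magnifier: back plate flat on the sloping face, centred across it, balance platform at the upper end and the plain end down against the lip. Set it down rather than dropping it, do not touch the magnifier with the arm or the movement, and leave the tin, the loupe and the jar where they are.

Things in the scene. Friction and masses are not known exactly. Their poses are not given: they have to be found in the camera images.
- movement: Brass clock movement, a solid block 96 long (x) x 56 wide (y) x 30 mm thick (z), with thin wheels on top rising 3 mm more. A smaller steel balance platform (34 wide, 20 thick, 14 mm long, with a small balance wheel) sticks out of its +x end; the -x end is plain. 0.25 to 0.5 kg. Origin: centre of the brass block's underside (back plate). Starts flat on the bench on it, z up; grip it across 56 mm.
- platform_end (a point): Outer face of the balance platform on the movement: 62 mm from the movement's origin along +x, 15 mm above its underside.
- rest_face: Sloping face of the rest: fixed aluminium plate 44 wide, 110 mm long, tilted 35 degrees, low end towards the robot, 60 mm above the bench; nothing beside it. A lip across the low end, 6 thick, stands 12 mm above the face. Origin: on the face, mid-width, at the lip's inner foot. x up the slope, y along the lip, z square out of the face (up and towards the robot). Place and yaw vary.
- rest: Dark steel base plate of the rest, 190 x 100 x 12 mm, fixed; origin on the bench, x away from the robot; it reaches from x = -75 to +115 mm. Two short posts carry the sloping face (its origin at x = -45, z = 60 mm); a 14 mm rod at x = 102 mm rises to 255 mm and carries the magnifier.
- magnifier: Round magnifier, white ring 110 mm in diameter, 16 mm thick, with glass, fixed level over the rest. Origin: centre of the glass, 40 mm along x from the rest's origin, 250 mm above the bench. A gripper pointing straight down over the rest would run into its near edge; one square to the sloping face comes in clear of it from the robot's side.
- tin: Bystander: closed aluminium tin, 97 x 64 x 29 mm, rounded, on the bench; origin: centre of its underside. It and the movement swap sides from one start to the next.
- loupe: Bystander: black eyeglass loupe, 36 mm diameter, 46 mm high, standing on the bench; origin: centre of its underside.
- jar: Bystander: small glass jar with a dark lid, 48 mm diameter, 65 mm high, standing on the bench; origin: centre of its underside.
Not all that is in view belongs to the job. Of the things shaped like the movement, the brass one is meant.

How it is judged:
By the outcome, as a careful person would: the job done as asked, in the order asked, and still so for the second after the job is handed in, with the robot touching nothing.
It also fails if it takes over 45 s, if anything falls off the work surface, if the arm or the gripper's body presses on something with over 40 N, if the wrist force passes 120 N, or if a joint passes its speed limit or range.

ROBOT

A 7-joint arm with a two-finger parallel gripper is mounted at the origin on the work surface. World frame = base frame: x ahead of the robot, y to its left, z up, the work surface at z = 0. Lengths are in mm, angles in rad, forces in N, time in s.
With the tool pointing down it reaches from about 400 to 900 mm from the base axis. Payload 5.5 kg.
Tool frame: the origin (TCP) lies midway between the tips of the shut fingers; the grasp point (between the pads) lies manip.grasp_offset behind it (manip.grasp_offset is the distance from the TCP to the grasp point, in mm); z points along the fingers, y is the line along which they close (so a half turn about z gives the same grasp; the last joint's range is limited). The gripper opens to 85 mm and grips with 20 to 120 N. Pads are 22 mm wide; open, the fingers measure 114 mm over their backs; the gripper's body (76 mm by 85 mm) begins 54 mm behind the grasp point. The pads swing forward as they close: fully open they stand 13 mm farther back than shut.
Start: joints at [1.378, 0.501, -0.427, 1.55, 0.221, 1.138, -0.21], TCP at [286.149, -583.625, 231.31] pointing down, gripper open.
Joint ranges: [-2.88, 2.88], [-0.31, 2.03], [-1.54, 1.56], [0.2, 2.42], [-1.41, 4.55], [0.19, 2.02], [-2.57, 2.57]. Speed limits (rad/s): [2.57, 2.57, 3.14, 3.14, 3.14, 3.14, 3.14].

INTERFACE

Orientations are given as a unit quaternion [w, x, y, z].
In Python, from workcell import manip gives the robot as it stands. The module is installed in compiled form; this text tells all that it offers.
- The arm moves only by the tool servo_tool, never from a script. Its argument "plan" is a list of rows, each an object of numbers: "tx", "ty", "tz": the shift along the world's x, y, z in cm; "ax", "ay", "az": the turn, a rotation vector about the world's x, y, z in rad; "fingers": the closure, from 0 (fully open) to 1 (shut). A call has 1 to 20 rows; each row is the pose to reach, as a shift and turn from the pose commanded when the call began; what a row does not reach only later rows make up. A row lasts 1/12 s, in which the tool goes at most 41.7 mm and 7.16 degrees, less where a joint would pass 70% of its speed; a pose out of reach is approached as far as the arm can. A call with a gripper value outside its range is refused whole. The fingers move at their own pace and stop on an object; the grip force is fixed at half the most. Time passes only in rows, so rows that repeat a pose let the fingers close. It gives the time, the measured TCP pose, the force, the opening and the grip force at its end, in the units of the state.
- manip.sense(): the state, without advancing time (a new reading comes with each control period).
- manip.camera(name): name is "scene" or "top" or "wrist"; returns a dict with "image" (480x640x3 uint8, blue, green, red), "range_z" (480x640 float32, mm along the optical axis (not along the pixel's ray), 0 where there is no reading), "fx", "fy", "cx", "cy" (pixels), "R" (3x3) and "t" (3): a world point X has camera coordinates R X + t; the wrist camera has in their place "tool_from_camera" (4x4, takes a point from camera to tool coordinates, whose origin is the TCP and whose axes are the flange's). Camera axes: x right, y down, z forward; pixel columns grow to the right and rows downward; lengths in mm; the calibration is good to about 2 mm. A picture is of the moment at which its call begins: read the wrist's pose just before it.
- manip.finish_job(): hands the job in; it is judged then, once.
The state is a dict: "time_s": time; "q": joint angles; "joint_vel": joint speeds; "tau": joint torques, N m; "tcp_pos": TCP position; "tool_rot": TCP orientation; "contact_force": force on the tool from outside, world axes, zero at the start; "wrist_torque": the same for the moment, N m; "finger_gap": finger opening in mm; "grasp_force": force on a finger pad.
Only numpy, scipy, OpenCV 4.12 (cv2) and the standard library are available. Lean on these libraries where they do the work, as an engineer would, in place of code of your own. Each camera call takes 0.05 s, during which the arm holds its last target. There are 200 camera calls.

## Working session

There is one attempt and no reset: what is moved stays moved. The work goes in short steps, Python scripts to look and compute and a tool call to move; the robot and the scene stay as the last step left them, time stands still between calls to the robot, and variables do not carry over. Pictures are saved under pics/ and viewed, at most 10 in all, crops included, and the job is handed in when it is done.

Besides the shell and the picture viewer there is one more tool, called after ">>>" as name(argument=value, ...), one argument or row to a line, values as JSON. servo_tool: Moves the arm, as the interface text tells. Its arguments: {"type":"object","properties":{"plan":{"type":"array"}},"required":["plan"]}

```bash
mkdir -p pics; cat > h.py <<'E'
import numpy as np, cv2
from workcell import manip
def cloud(c):
    v,u=np.mgrid[0:480,0:640]; z=c["range_z"].astype(float)
    p=np.stack([(u-c["cx"])/c["fx"]*z,(v-c["cy"])/c["fy"]*z,z],-1)
    return (p-np.array(c["t"]).ravel())@np.array(c["R"])
E
python3 - <<'E'
from h import *
s=manip.sense(); print(s, manip.grasp_offset)
for n in("top","scene"):
    c=manip.camera(n); cv2.imwrite(f"pics/{n}.png",c["image"]); np.savez(f"{n}.npz",**c)
    print(n,c["fx"],c["R"],c["t"])
E
```

```text
{'time_s': 0.0, 'q': array([ 1.37821435,  0.50185011, -0.4267828 ,  1.55145716,  0.22081202,
        1.13830386, -0.21029796]), 'joint_vel': array([ 6.99918368e-05, -4.10890188e-04, -1.05595117e-03, -2.03043902e-04,
        1.47807496e-04, -2.18524106e-03,  1.41720339e-03]), 'tau': array([ 6.26174933e-04, -5.69512475e+01, -5.81649318e+00, -2.80934680e+01,
        1.04087059e-02,  1.20426391e-02, -2.08968970e-05]), 'tcp_pos': array([ 285.75134086, -583.04213338,  230.25421528]), 'tool_rot': array([-9.59806653e-04,  9.74138243e-01,  2.25950712e-01, -1.96692726e-04]), 'contact_force': array([ 0.89977967, -0.15922547, -1.05097472]), 'wrist_torque': array([ 0.00010877, -0.05478643, -0.02229393]), 'grasp_force': 0.0, 'finger_gap': 85.20273440494614} 18.700000000000003
top 481.4946450337954 [[-0.01503694 -0.99946164 -0.02916027]
 [-0.9813654   0.02033937 -0.19107134]
 [ 0.19156157  0.02574375 -0.98114292]] [  41.28597205  522.97339275 1079.86578605]
scene 449.2345321994159 [[-0.60720222  0.7945338  -0.00463635]
 [ 0.50134686  0.37860159 -0.7780181 ]
 [-0.61640635 -0.47473874 -0.62822475]] [ 282.90070094 -119.35570959 1446.83035811]
```

View pics/top.png

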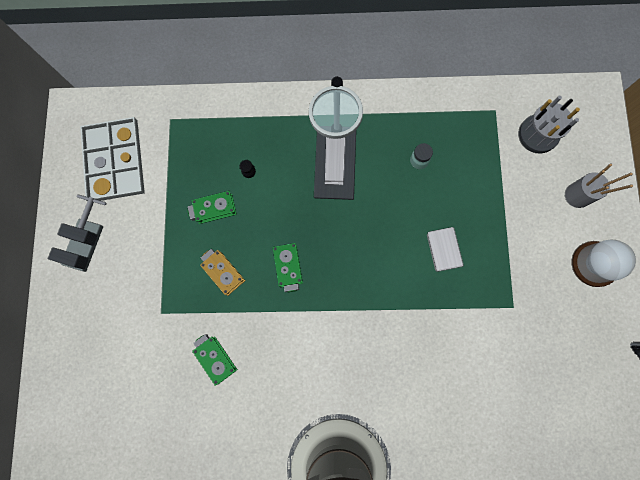

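View pics/scene.png

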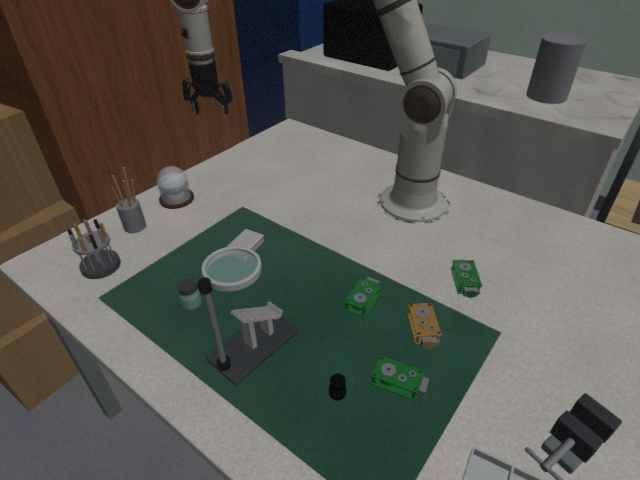

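Look-alikes in the top view: brass/yellow (222,272), green (212,207), (287,267) and (214,360). Only the one at (222,272) is brass. Its steel platform is at its upper-left end, about (208,256). The rest is at (335,165), the magnifier at (335,111), the tin at (445,249), the loupe at (248,169) and the jar at (421,155).

```bash
python3 - <<'E'
from h import *
c=dict(np.load("top.npz")); P=cloud(c); im=c["image"]
cv2.imwrite("pics/crop.png",cv2.resize(im[235:310,180:310],None,fx=6,fy=6,interpolation=cv2.INTER_CUBIC))
hsv=cv2.cvtColor(im,cv2.COLOR_BGR2HSV)
X,Y,Z=P[...,0],P[...,1],P[...,2]
print("mat z",np.median(Z[280:300,350:400]))
v,u=np.mgrid[0:480,0:640]
roi=(u>190)&(u<255)&(v>240)&(v<302)
m=roi&(Z>22)&(Z<45)
brass=roi&(hsv[...,0]>10)&(hsv[...,0]<30)&(hsv[...,1]>90)&(Z>22)
print("brass n",brass.sum(),"z",np.percentile(Z[brass],[5,50,95]),cv2.minAreaRect(P[brass][:,:2].astype(np.float32)),"all",cv2.minAreaRect(P[m][:,:2].astype(np.float32)))
st=m&(hsv[...,1]<60)&(Z<27); print("steel lowZ",P[st].mean(0),st.sum(), "brass mean",P[brass].mean(0))
# rest
roi=(u>310)&(u<360)&(v>130)&(v<205)
b=roi&(Z>4)&(Z<20); print("base",cv2.minAreaRect(P[b][:,:2].astype(np.float32)),np.median(Z[b]))
f=roi&(Z>45)&(Z<180)
Q=P[f]; 
for _ in range(5):
    k=Q.mean(0); n=np.linalg.svd(Q-k,full_matrices=False)[2][2]; n*=np.sign(n[2]); d=(Q-k)@n; Q=Q[abs(d)<max(2.5,1.5*d.std())]
print("face n",n,"tilt",np.degrees(np.arccos(n[2])),"k",k,len(Q),"yaw",np.degrees(np.arctan2(-n[1],-n[0])))
print("rect",cv2.minAreaRect(Q[:,:2].astype(np.float32)),"zrange",Q[:,2].min(),Q[:,2].max())
L=P[f&(((P-k)@n)>5)]; print("lip",len(L),L.mean(0) if len(L) else 0, L.min(0),L.max(0))
r=(u>300)&(u<370)&(v>80)&(v<145)&(Z>235)&(Z<275); print("ring",cv2.minEnclosingCircle(P[r][:,:2].astype(np.float32)),np.median(Z[r]))
c=dict(np.load("scene.npz"));P=cloud(c);hsv=cv2.cvtColor(c["image"],cv2.COLOR_BGR2HSV);Z=P[...,2]
v,u=np.mgrid[0:480,0:640]
brass=(u>395)&(u<450)&(v>295)&(v<350)&(hsv[...,0]>10)&(hsv[...,0]<30)&(hsv[...,1]>90)&(Z>24)
print("scene brass",cv2.minAreaRect(P[brass][:,:2].astype(np.float32)),np.median(Z[brass]))
E
```

```text
mat z 1.1249817115262677
brass n 706 z [26.03108494 29.8098064  33.21293711] ((377.2660827636719, 171.7523651123047), (358.0113525390625, 75.67705535888672), 55.47563552856445) all ((448.74267578125, 273.0425720214844), (112.08779907226562, 56.15262985229492), 40.598350524902344)
steel lowZ [482.80672109 301.58421757  24.57961844] 54 brass mean [443.7395581  267.9902644   32.97883946]
base ((705.2203369140625, -7.647712707519531), (120.01432800292969, 193.5777587890625), 89.3332290649414) 11.42295804453222
face n [-0.57265002  0.02798785  0.81932206] tilt 34.98301310783747 k [694.49085953  -6.31613498  88.74798935] 609 yaw -2.7980630026707405
rect ((694.2664794921875, -6.152580261230469), (43.841819763183594, 86.40536499023438), 86.43148040771484) zrange 57.72622549905793 119.56223356323086
lip 57 [645.85410603  -3.70586842  67.62270123] [640.97337715 -23.26586056  61.51350521] [661.6177589   17.00995505  73.36044826]
ring ((741.6220703125, -10.294716835021973), 59.79349899291992) 253.0324073221846
scene brass ((753.3756103515625, 396.99493408203125), (768.2968139648438, 78.72671508789062), 22.445085525512695) 30.724470903728875
```

View pics/crop.png

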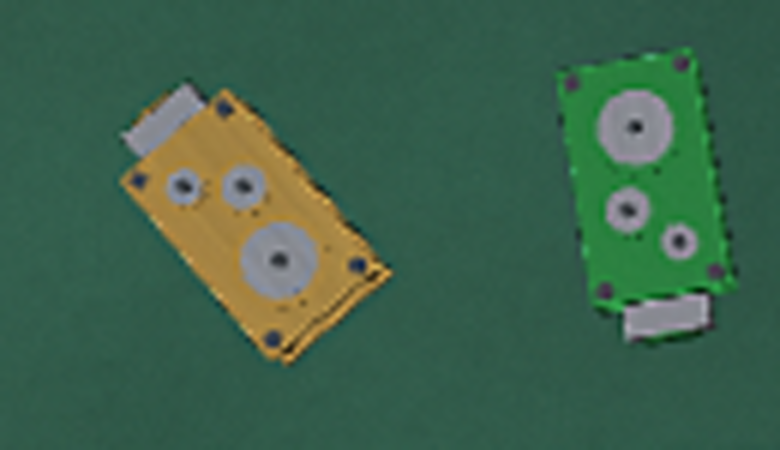

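The crop confirms it: a brass-coloured block with its steel platform at the upper left. The movement's origin is about (443.5, 268.4) with yaw 40.6°. The fit gives 112 x 56 mm against 110 x 56 nominal, and the top is at z≈30. The rest face's origin is about (654.5, -4.1, 60) with yaw about -3.2° and a tilt of 35°. Now moving to hover over the movement.

>>> servo_tool(
  plan=[
    {"tx":3,"ty":3,"fingers":0},
    {"tx":6,"ty":7,"fingers":0},
    {"tx":9,"ty":11,"fingers":0},
    {"tx":12,"ty":14.5,"fingers":0},
    {"tx":14,"ty":18,"fingers":0},
    {"tx":16,"ty":21.5,"fingers":0},
    {"tx":18,"ty":25,"fingers":0},
    {"tx":19.5,"ty":29,"fingers":0},
    {"tx":20,"ty":33,"fingers":0},
    {"tx":20,"ty":37,"fingers":0},
    {"tx":20,"ty":41,"fingers":0},
    {"tx":20,"ty":45,"fingers":0},
    {"tx":20,"ty":49,"fingers":0,"az":0.05},
    {"tx":20,"ty":53,"fingers":0,"az":0.1},
    {"tx":20,"ty":57,"fingers":0,"az":0.15},
    {"tx":19.5,"ty":61,"fingers":0,"az":0.2},
    {"tx":19,"ty":65,"fingers":0,"az":0.253},
    {"tx":18.5,"ty":69,"fingers":0,"az":0.253},
    {"tx":18,"ty":73,"fingers":0,"az":0.253},
    {"tx":17.5,"ty":77,"fingers":0,"az":0.253},
  ],
)

```text
invalid input at $.plan[0]: expected keys tx, ty, tz, ax, ay, az, fingers
```

>>> servo_tool(
  plan=[
    {"tx":-0.8,"ty":4,"tz":-1,"fingers":0},
    {"tx":-1.5,"ty":7,"tz":-2,"fingers":0},
    {"tx":-1.5,"ty":8.4,"tz":-3.1,"fingers":0},
    {"tx":-1.5,"ty":8.4,"tz":-3.1,"fingers":0},
    {"tx":-1.5,"ty":8.4,"tz":-3.1,"fingers":0},
  ],
)

```text
invalid input at $.plan[0]: expected keys tx, ty, tz, ax, ay, az, fingers
```

```bash
cat >> h.py <<'E'
from scipy.spatial.transform import Rotation as Ro
def wrist():
    s=manip.sense(); c=manip.camera("wrist"); T=np.array(c["tool_from_camera"])
    q=s["tool_rot"]; Rw=Ro.from_quat([q[1],q[2],q[3],q[0]]).as_matrix()
    v,u=np.mgrid[0:480,0:640]; z=c["range_z"].astype(float)
    p=np.stack([(u-c["cx"])/c["fx"]*z,(v-c["cy"])/c["fy"]*z,z],-1)
    P=(p@T[:3,:3].T+T[:3,3])@Rw.T+s["tcp_pos"]
    P[z==0]=np.nan
    return s,c,P,T
E
python3 - <<'E'
from h import *
s,c,P,T=wrist(); print(s["tcp_pos"],s["tool_rot"],s["q"],s["time_s"]); print(T)
im=c["image"];cv2.imwrite("pics/w1.png",im)
hsv=cv2.cvtColor(im,cv2.COLOR_BGR2HSV); Z=P[...,2]
near=np.hypot(P[...,0]-444,P[...,1]-268)<85
b=(near&(hsv[...,0]>10)&(hsv[...,0]<30)&(hsv[...,1]>90)&(Z>25)&(Z<36)).astype(np.uint8)
print(b.sum(),np.nanmedian(Z[b>0])); 
print(cv2.minAreaRect(P[b>0][:,:2].astype(np.float32)))
a=near&(Z>17)&(Z<36); print("all",cv2.minAreaRect(P[a][:,:2].astype(np.float32)))
np.savez("w1.npz",P=P,im=im)
E
```

```text
[ 285.7755431  -583.11912206  230.36740879] [-8.55913710e-04  9.74141850e-01  2.25935580e-01 -1.91626495e-04] [ 1.37820727  0.50175727 -0.42678002  1.55132443  0.22083762  1.13832292
 -0.21031804] 0.1
[[-1.44865312e-03 -9.49140917e-01 -3.14848250e-01  8.12286483e+01]
 [ 9.99998859e-01 -1.50984933e-03 -4.95212735e-05  5.42146700e-01]
 [-4.28370753e-04 -3.14847962e-01  9.49142022e-01 -1.42438333e+02]
 [ 0.00000000e+00  0.00000000e+00  0.00000000e+00  1.00000000e+00]]
0 nan
((0.0, 0.0), (0.0, 0.0), 0.0)
all ((0.0, 0.0), (0.0, 0.0), 0.0)
  return np.nanmean(a, axis, out=out, keepdims=keepdims)
```

View pics/w1.png

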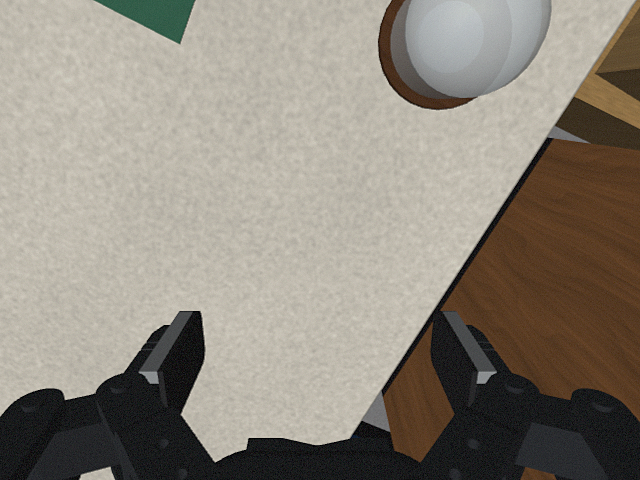

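All keys are required, so nothing has moved yet. The wrist camera sits 81 mm out on tool +x. At the rest, tool +x must therefore point downhill, away from the magnifier. I'll make a translation first and watch the joints.

>>> servo_tool(
  plan=[
    {"tx":3,"ty":3,"tz":0.5,"ax":0,"ay":0,"az":0,"fingers":0},
    {"tx":6,"ty":7,"tz":1,"ax":0,"ay":0,"az":0,"fingers":0},
    {"tx":9,"ty":11,"tz":1,"ax":0,"ay":0,"az":0,"fingers":0},
    {"tx":12,"ty":14.5,"tz":1,"ax":0,"ay":0,"az":0,"fingers":0},
    {"tx":14,"ty":18,"tz":1,"ax":0,"ay":0,"az":0,"fingers":0},
    {"tx":16,"ty":21.5,"tz":1,"ax":0,"ay":0,"az":0,"fingers":0},
    {"tx":18,"ty":25,"tz":1,"ax":0,"ay":0,"az":0,"fingers":0},
    {"tx":19.5,"ty":29,"tz":1,"ax":0,"ay":0,"az":0,"fingers":0},
  ],
)

```text
time_s: 0.82
tcp_pos: [474.8, -309.2, 241.2]
tool_rot: [0.0, 0.974, 0.226, 0.0]
contact_force: [0.4, 0.2, 0.3]
finger_gap: 85.7
grasp_force: 0.0
```

```bash
python3 -c "
from h import *
s=manip.sense();print(s['tcp_pos'],s['tool_rot'],s['q'],s['time_s'])"
```

```text
[ 474.79783384 -309.16850961  241.24225698] [7.33872425e-05 9.74127978e-01 2.25996878e-01 2.98510714e-04] [ 0.97171781  0.35828833 -0.55159722  1.75155412  0.20850982  1.08979114
 -0.76338486] 0.8167
```

>>> servo_tool(
  plan=[
    {"tx":0,"ty":3,"tz":0,"ax":0,"ay":0,"az":0.12,"fingers":0},
    {"tx":0,"ty":6,"tz":0,"ax":0,"ay":0,"az":0.24,"fingers":0},
    {"tx":0,"ty":9,"tz":0,"ax":0,"ay":0,"az":0.36,"fingers":0},
    {"tx":0,"ty":12,"tz":0,"ax":0,"ay":0,"az":0.48,"fingers":0},
    {"tx":0,"ty":15,"tz":0,"ax":0,"ay":0,"az":0.6,"fingers":0},
    {"tx":0,"ty":18,"tz":0,"ax":0,"ay":0,"az":0.72,"fingers":0},
    {"tx":0,"ty":21,"tz":0,"ax":0,"ay":0,"az":0.84,"fingers":0},
    {"tx":0,"ty":24,"tz":0,"ax":0,"ay":0,"az":0.96,"fingers":0},
    {"tx":0,"ty":27,"tz":0,"ax":0,"ay":0,"az":1.08,"fingers":0},
    {"tx":0,"ty":30,"tz":0,"ax":0,"ay":0,"az":1.2,"fingers":0},
    {"tx":0,"ty":33,"tz":0,"ax":0,"ay":0,"az":1.32,"fingers":0},
    {"tx":0,"ty":36,"tz":0,"ax":0,"ay":0,"az":1.44,"fingers":0},
    {"tx":0,"ty":39,"tz":0,"ax":0,"ay":0,"az":1.56,"fingers":0},
    {"tx":0,"ty":42,"tz":0,"ax":0,"ay":0,"az":1.68,"fingers":0},
    {"tx":0,"ty":44,"tz":0,"ax":0,"ay":0,"az":1.8,"fingers":0},
    {"tx":0,"ty":46,"tz":0,"ax":0,"ay":0,"az":1.9,"fingers":0},
  ],
)

```text
time_s: 2.15
tcp_pos: [473.2, 150.7, 241.3]
tool_rot: [0.0, 0.38, 0.925, 0.0]
contact_force: [-0.1, -0.6, 0.6]
finger_gap: 85.4
grasp_force: 0.0
```

>>> servo_tool(
  plan=[
    {"tx":0,"ty":1,"tz":0,"ax":0,"ay":0,"az":0.12,"fingers":0},
    {"tx":-0.5,"ty":2,"tz":-0.5,"ax":0,"ay":0,"az":0.24,"fingers":0},
    {"tx":-1,"ty":3,"tz":-1,"ax":0,"ay":0,"az":0.36,"fingers":0},
    {"tx":-1.5,"ty":4,"tz":-1.5,"ax":0,"ay":0,"az":0.48,"fingers":0},
    {"tx":-2,"ty":5,"tz":-2,"ax":0,"ay":0,"az":0.6,"fingers":0},
    {"tx":-2.5,"ty":6,"tz":-2.5,"ax":0,"ay":0,"az":0.72,"fingers":0},
    {"tx":-3,"ty":7,"tz":-3,"ax":0,"ay":0,"az":0.84,"fingers":0},
    {"tx":-3.5,"ty":8,"tz":-3.5,"ax":0,"ay":0,"az":0.96,"fingers":0},
    {"tx":-3.5,"ty":9,"tz":-4.1,"ax":0,"ay":0,"az":1.08,"fingers":0},
    {"tx":-3.5,"ty":10.4,"tz":-4.1,"ax":0,"ay":0,"az":1.2,"fingers":0},
    {"tx":-3.5,"ty":10.4,"tz":-4.1,"ax":0,"ay":0,"az":1.32,"fingers":0},
    {"tx":-3.5,"ty":10.4,"tz":-4.1,"ax":0,"ay":0,"az":1.44,"fingers":0},
    {"tx":-3.5,"ty":10.4,"tz":-4.1,"ax":0,"ay":0,"az":1.495,"fingers":0},
    {"tx":-3.5,"ty":10.4,"tz":-4.1,"ax":0,"ay":0,"az":1.495,"fingers":0},
    {"tx":-3.5,"ty":10.4,"tz":-4.1,"ax":0,"ay":0,"az":1.495,"fingers":0},
  ],
)

```text
time_s: 3.4
tcp_pos: [438.5, 252.9, 200.0]
tool_rot: [-0.0, -0.346, 0.938, 0.0]
contact_force: [-0.0, -0.8, 0.5]
finger_gap: 85.1
grasp_force: 0.0
```

```bash
python3 - <<'E'
from h import *
s,c,P,T=wrist(); print(s["tcp_pos"],s["tool_rot"],s["q"],s["time_s"])
im=c["image"]
hsv=cv2.cvtColor(im,cv2.COLOR_BGR2HSV); Z=P[...,2]
near=np.hypot(P[...,0]-444,P[...,1]-268)<78
print("mat",np.nanmedian(Z[60:120,:]))
b=(near&(hsv[...,0]>10)&(hsv[...,0]<30)&(hsv[...,1]>90)&(Z>25)&(Z<36))
v,u=np.nonzero(b); print(b.sum(),np.nanmedian(Z[b]),u.min(),u.max(),v.min(),v.max(),cv2.minAreaRect(P[b][:,:2].astype(np.float32)))
a=near&(Z>17)&(Z<36)&(hsv[...,2]>70); print("all",cv2.minAreaRect(P[a][:,:2].astype(np.float32)))
cv2.imwrite("pics/w2.png",im)
E
```

```text
[438.50115879 252.91243325 200.00919379] [-3.79425574e-04 -3.46244100e-01  9.38144361e-01  1.92526502e-04] [ 0.43943845  0.64830769 -1.36435189  1.9211765   0.6959528   1.17053327
  1.08845263] 3.4
mat 1.0765753283659762
5742 29.97970988666917 293 363 168 294 ((450.925537109375, 273.6405334472656), (112.0490951538086, 56.0859260559082), 40.50591278076172)
all ((450.87896728515625, 273.68560791015625), (112.0564956665039, 56.11629104614258), 40.5861930847168)
```

View pics/w2.png

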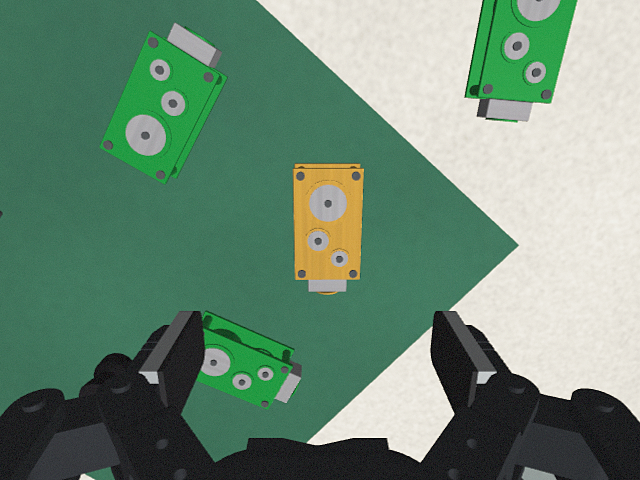

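The wrist view shows the brass movement at (328,230), squarely aligned between the fingers with its platform towards the palm. Its block centre measures about (445, 269) and yaw about 40.6°, which agrees with the top view. The green look-alikes at (163,105), (250,365) and (520,50) are clear of the fingers. Descending.

>>> servo_tool(
  plan=[
    {"tx":0.4,"ty":0.9,"tz":-2,"ax":0,"ay":0,"az":0,"fingers":0},
    {"tx":0.87,"ty":1.8,"tz":-5,"ax":0,"ay":0,"az":0,"fingers":0},
    {"tx":0.87,"ty":1.8,"tz":-8,"ax":0,"ay":0,"az":0,"fingers":0},
    {"tx":0.87,"ty":1.8,"tz":-11,"ax":0,"ay":0,"az":0,"fingers":0},
    {"tx":0.87,"ty":1.8,"tz":-13,"ax":0,"ay":0,"az":0,"fingers":0},
    {"tx":0.87,"ty":1.8,"tz":-14,"ax":0,"ay":0,"az":0,"fingers":0},
    {"tx":0.87,"ty":1.8,"tz":-14,"ax":0,"ay":0,"az":0,"fingers":0},
  ],
)

```text
time_s: 4.03
tcp_pos: [446.3, 270.0, 58.6]
tool_rot: [-0.002, -0.347, 0.938, -0.0]
contact_force: [0.2, -0.2, -0.2]
finger_gap: 85.5
grasp_force: 0.0
```

```bash
python3 -c "
from h import *
s=manip.sense();print(s['tcp_pos'],s['tool_rot'],s['q'],s['time_s'])"
```

```text
[446.28739578 270.0291168   58.56761091] [-1.65272905e-03 -3.46766525e-01  9.37949921e-01 -4.37936447e-04] [ 0.2385649   0.82184802 -1.11733932  1.9770593   0.91980196  0.97435073
  0.92968117] 4.0333
```

>>> servo_tool(
  plan=[
    {"tx":0.1,"ty":0.1,"tz":-2,"ax":0,"ay":0,"az":0,"fingers":0},
    {"tx":0.1,"ty":0.1,"tz":-3.5,"ax":0,"ay":0,"az":0,"fingers":0},
    {"tx":0.1,"ty":0.1,"tz":-4.7,"ax":0,"ay":0,"az":0,"fingers":0},
    {"tx":0.1,"ty":0.1,"tz":-5.5,"ax":0,"ay":0,"az":0,"fingers":0},
    {"tx":0.1,"ty":0.1,"tz":-5.7,"ax":0,"ay":0,"az":0,"fingers":0},
    {"tx":0.1,"ty":0.1,"tz":-5.7,"ax":0,"ay":0,"az":0,"fingers":0},
    {"tx":0.1,"ty":0.1,"tz":-5.7,"ax":0,"ay":0,"az":0,"fingers":0},
  ],
)

```text
time_s: 4.62
tcp_pos: [448.8, 272.5, 4.1]
tool_rot: [0.0, -0.347, 0.938, 0.0]
contact_force: [0.2, -0.2, -0.3]
finger_gap: 85.4
grasp_force: 0.0
```

>>> servo_tool(
  plan=[
    {"tx":0,"ty":0,"tz":0,"ax":0,"ay":0,"az":0,"fingers":0.2},
    {"tx":0,"ty":0,"tz":0,"ax":0,"ay":0,"az":0,"fingers":0.3},
    {"tx":0,"ty":0,"tz":0,"ax":0,"ay":0,"az":0,"fingers":1},
    {"tx":0,"ty":0,"tz":0,"ax":0,"ay":0,"az":0,"fingers":1},
    {"tx":0,"ty":0,"tz":0,"ax":0,"ay":0,"az":0,"fingers":1},
    {"tx":0,"ty":0,"tz":0,"ax":0,"ay":0,"az":0,"fingers":1},
    {"tx":0,"ty":0,"tz":0,"ax":0,"ay":0,"az":0,"fingers":1},
    {"tx":0,"ty":0,"tz":0,"ax":0,"ay":0,"az":0,"fingers":1},
    {"tx":0,"ty":0,"tz":0,"ax":0,"ay":0,"az":0,"fingers":1},
    {"tx":0,"ty":0,"tz":0,"ax":0,"ay":0,"az":0,"fingers":1},
  ],
)

```text
time_s: 5.45
tcp_pos: [448.8, 272.4, 4.2]
tool_rot: [0.001, -0.347, 0.938, 0.0]
contact_force: [-0.8, -0.4, 5.3]
finger_gap: 55.2
grasp_force: 64.8
```

```bash
python3 -c "
from h import *
s=manip.sense();print(s['tcp_pos'],s['tool_rot'],s['q'],s['time_s'],s['finger_gap'],s['grasp_force'])"
```

```text
[448.77348021 272.43691841   4.18039165] [ 5.89818548e-04 -3.47212114e-01  9.37786436e-01  6.81033809e-06] [ 0.17955804  0.89332648 -1.02763262  1.98532886  1.01928925  0.90011178
  0.86588732] 5.45 55.175437875275165 64.81348156929016
```

The movement is gripped: opening 55 mm, 65 N. Next I lift, traverse with the yaw change, then tilt in front of the rest.

>>> servo_tool(
  plan=[
    {"tx":0,"ty":0,"tz":1,"ax":0,"ay":0,"az":0,"fingers":1},
    {"tx":0,"ty":0,"tz":3,"ax":0,"ay":0,"az":0,"fingers":1},
    {"tx":0,"ty":0,"tz":6,"ax":0,"ay":0,"az":0,"fingers":1},
    {"tx":0,"ty":0,"tz":9,"ax":0,"ay":0,"az":0,"fingers":1},
    {"tx":0,"ty":0,"tz":12,"ax":0,"ay":0,"az":0,"fingers":1},
    {"tx":1,"ty":-2,"tz":15,"ax":0,"ay":0,"az":-0.07,"fingers":1},
    {"tx":2,"ty":-4,"tz":17,"ax":0,"ay":0,"az":-0.14,"fingers":1},
    {"tx":3.5,"ty":-7,"tz":19,"ax":0,"ay":0,"az":-0.22,"fingers":1},
    {"tx":5,"ty":-10,"tz":20.5,"ax":0,"ay":0,"az":-0.3,"fingers":1},
    {"tx":6.5,"ty":-13,"tz":21.6,"ax":0,"ay":0,"az":-0.38,"fingers":1},
    {"tx":8,"ty":-16,"tz":21.6,"ax":0,"ay":0,"az":-0.46,"fingers":1},
    {"tx":9.5,"ty":-19,"tz":21.6,"ax":0,"ay":0,"az":-0.54,"fingers":1},
    {"tx":11,"ty":-22,"tz":21.6,"ax":0,"ay":0,"az":-0.62,"fingers":1},
    {"tx":12,"ty":-24.5,"tz":21.6,"ax":0,"ay":0,"az":-0.69,"fingers":1},
    {"tx":13,"ty":-26.5,"tz":21.6,"ax":0,"ay":0,"az":-0.74,"fingers":1},
    {"tx":13,"ty":-27.2,"tz":21.6,"ax":0,"ay":0,"az":-0.765,"fingers":1},
    {"tx":13,"ty":-27.2,"tz":21.6,"ax":0,"ay":0,"az":-0.765,"fingers":1},
    {"tx":13,"ty":-27.2,"tz":21.6,"ax":0,"ay":0,"az":-0.765,"fingers":1},
    {"tx":13,"ty":-27.2,"tz":21.6,"ax":0,"ay":0,"az":-0.765,"fingers":1},
  ],
)

```text
time_s: 7.03
tcp_pos: [577.6, 2.3, 219.4]
tool_rot: [-0.0, 0.026, 1.0, 0.001]
contact_force: [-0.8, 0.2, -2.9]
finger_gap: 54.9
grasp_force: 64.7
```

>>> servo_tool(
  plan=[
    {"tx":0,"ty":0,"tz":0,"ax":-0.004,"ay":-0.07,"az":0,"fingers":1},
    {"tx":0,"ty":0,"tz":0,"ax":-0.008,"ay":-0.14,"az":0,"fingers":1},
    {"tx":0,"ty":0,"tz":0,"ax":-0.012,"ay":-0.21,"az":0,"fingers":1},
    {"tx":0,"ty":0,"tz":0,"ax":-0.016,"ay":-0.28,"az":0,"fingers":1},
    {"tx":0,"ty":0,"tz":0,"ax":-0.02,"ay":-0.35,"az":0,"fingers":1},
    {"tx":0,"ty":0,"tz":0,"ax":-0.024,"ay":-0.42,"az":0,"fingers":1},
    {"tx":0,"ty":0,"tz":0,"ax":-0.027,"ay":-0.49,"az":0,"fingers":1},
    {"tx":0,"ty":0,"tz":0,"ax":-0.031,"ay":-0.56,"az":0,"fingers":1},
    {"tx":0,"ty":0,"tz":0,"ax":-0.034,"ay":-0.61,"az":0,"fingers":1},
    {"tx":0,"ty":0,"tz":0,"ax":-0.034,"ay":-0.61,"az":0,"fingers":1},
    {"tx":0,"ty":0,"tz":0,"ax":-0.034,"ay":-0.61,"az":0,"fingers":1},
    {"tx":0,"ty":0,"tz":0,"ax":-0.034,"ay":-0.61,"az":0,"fingers":1},
  ],
)

```text
time_s: 8.03
tcp_pos: [578.8, 1.6, 219.9]
tool_rot: [0.3, 0.025, 0.953, -0.008]
contact_force: [0.3, -0.4, -3.4]
finger_gap: 55.0
grasp_force: 64.9
```

```bash
python3 - <<'E'
from h import *
s,c,P,T=wrist(); print(s["tcp_pos"],s["tool_rot"],s["q"],s["time_s"],s["finger_gap"])
q=s["tool_rot"];print(Ro.from_quat([q[1],q[2],q[3],q[0]]).as_matrix())
np.savez("w3.npz",P=P,im=c["image"],tcp=s["tcp_pos"],q=q); cv2.imwrite("pics/w3.png",c["image"])
E
```

```text
[578.78570327   1.59261382 219.85710645] [ 0.30043611  0.02528933  0.95343133 -0.00820331] [ 0.9101392   0.2031594  -1.08564783  2.25511481  1.02530503  0.32100274
  0.49270933] 8.0333 55.00450822334268
[[-8.18197185e-01  5.31524201e-02  5.72475490e-01]
 [ 4.32941374e-02  9.98586311e-01 -3.08382422e-02]
 [-5.73305315e-01 -4.46930406e-04 -8.19341697e-01]]
```

View pics/w3.png

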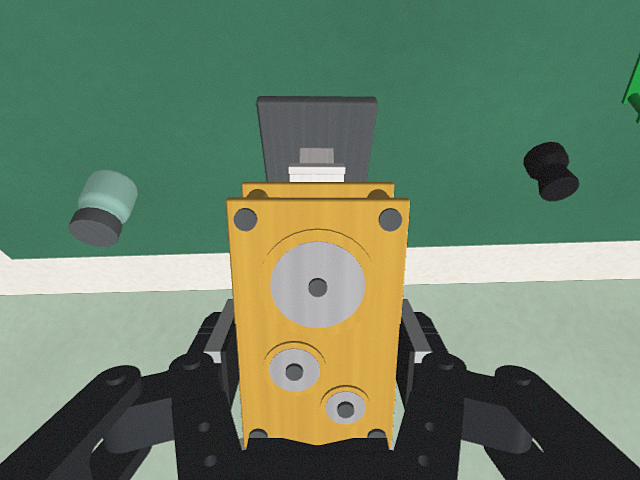

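The wrist view shows the movement held and tilted, with its plain end at row 190. The rest's white lip is at (317,174) just beyond it, and the base front edge is at row 97 (columns 258–377). I'll measure the held block and the lip in the tool frame, so calibration errors cancel.

```bash
python3 - <<'E'
from h import *
d=np.load("w3.npz"); P,im,tcp,q=d["P"],d["im"],d["tcp"],d["q"]
R=Ro.from_quat([q[1],q[2],q[3],q[0]]).as_matrix(); t=(P-tcp)@R
hsv=cv2.cvtColor(im,cv2.COLOR_BGR2HSV); v,u=np.mgrid[0:480,0:640]
b=(hsv[...,0]>10)&(hsv[...,0]<30)&(hsv[...,1]>90)&(u>220)&(u<415)&(v>185)
B=t[b]; zt=np.nanmedian(B[:,2]); top=b&(abs(t[...,2]-zt)<2.5)
k=t[top]; print("top z",zt,"x max",np.percentile(k[:,0],[99,99.8]),"rect",cv2.minAreaRect(k[:,:2].astype(np.float32)))
A=np.c_[k[:,:2],np.ones(len(k))]; print("plane slopes",np.linalg.lstsq(A,k[:,2],rcond=None)[0])
bot=b&(v<200); kb=t[bot&(t[...,2]>zt+20)]; print("bottom front edge",len(kb),np.percentile(kb,[5,50,95],axis=0) if len(kb) else '')
lw=(u>285)&(u<350)&(v>160)&(v<184)&(hsv[...,2]>190)&(hsv[...,1]<40)
W=P[lw]; print("lip world",lw.sum(),np.percentile(W,[2,50,98],axis=0)); print("lip tool",np.percentile(t[lw],[2,50,98],axis=0))
for r in range(164,184,2):
    s=lw[r]; 
    if s.any(): print(r,u[r][s].min(),u[r][s].max(),np.nanmedian(P[r][s],axis=0).round(1),np.nanmedian(t[r][s],axis=0).round(1))
bs=(u>250)&(u<385)&(v>90)&(v<180)&(P[...,2]>8)&(P[...,2]<16); print("base",cv2.minAreaRect(P[bs][:,:2].astype(np.float32)),P[bs].min(0),P[bs].max(0),np.median(P[bs][:,2]))
for r in (105,120,135,150,165):
    s=bs[r]; print(r,u[r][s].min(),u[r][s].max(),P[r][u[r][s].min()].round(1),P[r][u[r][s].max()].round(1))
E
```

```text
top z -25.45914288463964 x max [52.99655731 53.24895923] rect ((5.102294921875, -0.5781364440917969), (56.42717361450195, 96.83984375), 89.93144989013672)
plane slopes [-1.04820944e-03  1.24529485e-03 -2.55573578e+01]
bottom front edge 1672 [[ 48.07558883 -25.25380606  -1.97739134]
 [ 50.3446296   -0.20162049   0.51145162]
 [ 52.03763781  24.37645149   1.56568253]]
lip world 824 [[nan nan nan]
 [nan nan nan]
 [nan nan nan]]
lip tool [[nan nan nan]
 [nan nan nan]
 [nan nan nan]]
168 289 344 [644.4  -3.2  67. ] [ 33.7  -1.3 162.9]
170 289 344 [645.7  -3.3  67.8] [ 32.2  -1.3 163. ]
172 289 344 [647.   -3.4  68.7] [ 30.7  -1.3 163.1]
174 290 343 [656.3  -3.9  61.2] [ 27.2  -1.3 174.7]
176 290 343 [658.   -4.   61.9] [ 25.5  -1.3 174.9]
178 290 343 [659.2  -4.5  62.9] [ 23.9  -1.7 174.9]
180 290 343 [660.5  -4.1  64. ] [ 22.3  -1.3 174.6]
base ((668.5877075195312, -4.616535186767578), (100.33321380615234, 89.66217041015625), 86.64083862304688) [621.45866255 -57.32381772   8.00350836] [715.71841781  47.58946255  15.98567731] 11.859691316030805
105 257 377 [624.7 -50.9  11.4] [631.2  47.2   9.8]
120 259 375 [639.7 -51.9  11.1] [646.7  46.6   8.9]
135 261 372 [655.9 -53.   10.6] [660.   44.5  12.1]
150 263 370 [672.6 -53.9  11.2] [678.5  43.8  10.4]
165 265 368 [689.9 -54.8  12.4] [697.9  43.    9.5]
```

The numbers agree: the lip stands 11.75 mm over the face (12 nominal), and its inner foot comes out at (654,-3.8,59.6), matching the top view. The movement needs to go +23 mm up-slope, about -1 mm laterally, and about 170 mm along the tool axis. I'll descend low-side first, then shift up-slope above the face.

>>> servo_tool(
  plan=[
    {"tx":1,"ty":-0.06,"tz":-1.4,"ax":0,"ay":0,"az":-0.006,"fingers":1},
    {"tx":2.5,"ty":-0.15,"tz":-3.6,"ax":0,"ay":0,"az":-0.006,"fingers":1},
    {"tx":4,"ty":-0.24,"tz":-5.7,"ax":0,"ay":0,"az":-0.006,"fingers":1},
    {"tx":5.5,"ty":-0.33,"tz":-7.9,"ax":0,"ay":0,"az":-0.006,"fingers":1},
    {"tx":6.8,"ty":-0.4,"tz":-9.7,"ax":0,"ay":0,"az":-0.006,"fingers":1},
    {"tx":7.45,"ty":-0.44,"tz":-10.65,"ax":0,"ay":0,"az":-0.006,"fingers":1},
    {"tx":7.45,"ty":-0.44,"tz":-10.65,"ax":0,"ay":0,"az":-0.006,"fingers":1},
    {"tx":8.5,"ty":-0.55,"tz":-9.9,"ax":0,"ay":0,"az":-0.006,"fingers":1},
    {"tx":9.46,"ty":-0.66,"tz":-9.24,"ax":0,"ay":0,"az":-0.006,"fingers":1},
    {"tx":9.46,"ty":-0.66,"tz":-9.24,"ax":0,"ay":0,"az":-0.006,"fingers":1},
    {"tx":9.46,"ty":-0.66,"tz":-9.24,"ax":0,"ay":0,"az":-0.006,"fingers":1},
    {"tx":9.46,"ty":-0.66,"tz":-9.24,"ax":0,"ay":0,"az":-0.006,"fingers":1},
  ],
)

```text
time_s: 9.08
tcp_pos: [672.5, -6.5, 126.9]
tool_rot: [0.301, 0.03, 0.953, -0.009]
contact_force: [0.4, 0.1, -3.7]
finger_gap: 55.1
grasp_force: 64.8
```

```bash
python3 - <<'E'
from h import *
s,c,P,T=wrist(); print(s["tcp_pos"],s["q"],s["time_s"],s["finger_gap"],s["contact_force"])
im=c["image"];q=s["tool_rot"]
R=Ro.from_quat([q[1],q[2],q[3],q[0]]).as_matrix(); t=(P-s["tcp_pos"])@R; print(R)
np.savez("w4.npz",t=t,im=im); cv2.imwrite("pics/w4.png",im[40:280,170:470].repeat(2,0).repeat(2,1))
hsv=cv2.cvtColor(im,cv2.COLOR_BGR2HSV)
for r in range(100,240,4):
    print(r,[(t[r,cc].round(1).tolist(),hsv[r,cc].tolist()) for cc in (300,)])
E
```

```text
[672.50452215  -6.45779032 126.92628954] [ 0.55264225  0.52548709 -0.74702496  2.11490881  1.64487345  0.38872814
 -0.02192804] 9.0833 55.078114406175864 [ 0.4221128   0.07787462 -3.74259941]
[[-8.17638287e-01  6.19517613e-02  5.72389388e-01]
 [ 5.09799506e-02  9.98079066e-01 -3.52026034e-02]
 [-5.73470729e-01  3.97386424e-04 -8.19225955e-01]]
100 [([82.4, -9.8, 83.9], [105, 10, 98])]
104 [([80.4, -9.9, 83.6], [110, 15, 101])]
108 [([78.3, -10.0, 86.2], [90, 16, 98])]
112 [([76.2, -10.1, 87.0], [120, 8, 98])]
116 [([74.1, -10.1, 88.0], [99, 18, 99])]
120 [([71.8, -10.3, 89.9], [80, 8, 100])]
124 [([69.5, -10.4, 92.9], [108, 13, 99])]
128 [([67.3, -10.4, 92.6], [99, 19, 94])]
132 [([65.1, -10.5, 92.8], [0, 5, 152])]
136 [([63.1, -10.4, 89.3], [175, 10, 152])]
140 [([61.2, -10.2, 86.1], [20, 10, 150])]
144 [([59.2, -10.2, 83.8], [18, 9, 148])]
148 [([57.3, -10.1, 81.0], [30, 7, 151])]
152 [([58.8, -8.7, 48.4], [6, 11, 111])]
156 [([58.8, -8.0, 33.1], [165, 12, 126])]
160 [([57.1, -8.1, 33.4], [15, 4, 233])]
164 [([55.2, -8.1, 34.0], [15, 7, 231])]
168 [([53.6, -8.1, 33.2], [0, 4, 227])]
172 [([50.0, -8.7, 44.7], [0, 3, 236])]
176 [([48.2, -8.7, 44.1], [6, 5, 234])]
180 [([46.1, -8.7, 45.0], [30, 2, 237])]
184 [([52.7, -6.8, 1.1], [20, 169, 184])]
188 [([51.5, -6.7, -0.2], [20, 170, 213])]
192 [([49.9, -6.8, 0.4], [20, 166, 215])]
196 [([48.4, -6.8, 0.2], [20, 171, 216])]
200 [([52.7, -5.7, -24.2], [19, 167, 165])]
204 [([52.1, -5.6, -26.9], [20, 171, 213])]
208 [([50.5, -5.7, -25.4], [20, 168, 215])]
212 [([49.4, -5.7, -25.9], [20, 175, 211])]
216 [([47.9, -5.7, -25.1], [20, 174, 212])]
220 [([46.6, -5.7, -25.2], [20, 170, 212])]
224 [([45.4, -5.7, -25.4], [20, 170, 214])]
228 [([44.2, -5.8, -25.6], [19, 167, 215])]
232 [([43.2, -5.7, -26.5], [20, 169, 187])]
236 [([41.9, -5.7, -26.6], [20, 165, 216])]
```

View pics/w4.png

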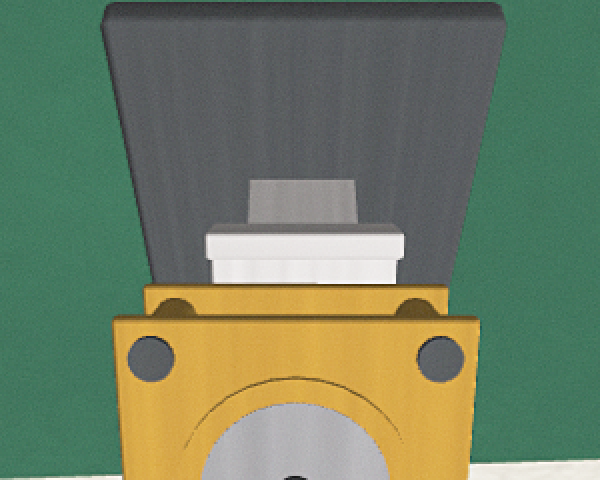

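```bash
python3 - <<'E'
from h import *
d=np.load("w4.npz"); t,im=d["t"],d["im"]; hsv=cv2.cvtColor(im,cv2.COLOR_BGR2HSV)
w=(hsv[...,2]>190)&(hsv[...,1]<30)
for r in range(158,168,3):
    c=np.nonzero(w[r,220:420])[0]+220; print("lip",r,c.min(),c.max(),t[r,c.min()+1].round(1),t[r,c.max()-1].round(1))
for r in range(171,182,3):
    c=np.nonzero(w[r,220:420])[0]+220; print("face",r,c.min(),c.max(),t[r,c.min()+1].round(1),t[r,c.max()-1].round(1))
br=(hsv[...,0]>10)&(hsv[...,0]<30)&(hsv[...,1]>90)
for r in (186,190,205,215,240):
    c=np.nonzero(br[r,200:440])[0]+200; print("br",r,c.min(),c.max(),t[r,c.min()+1].round(1),t[r,c.max()-1].round(1))
for r in range(164,172): print(r, np.nanmedian(t[r,285:360],axis=0).round(2))
for r in range(180,204): print(r, np.nanmedian(t[r,285:360],axis=0).round(2)) if r<186 or r>196 else 0
# lip outer/inner edge tilt
for cl in (280,300,320,340,365):
    z=t[150:183,cl,2]; k=np.nonzero((z>30)&(z<38))[0]+150; print(cl,k.min(),k.max(),t[k.min(),cl].round(1),t[k.max(),cl].round(1))
E
```

```text
lip 158 273 371 [ 58.1 -19.3  32.4] [57.9 22.6 33.6]
lip 161 273 371 [ 56.7 -19.5  33.3] [56.7 22.6 32.8]
lip 164 273 371 [ 55.4 -19.5  33.1] [55.4 22.7 33. ]
lip 167 273 371 [ 54.1 -19.5  32.7] [54.1 22.6 32.4]
face 171 276 367 [ 50.3 -19.6  45.8] [50.5 22.4 44.2]
face 174 277 367 [ 49.  -19.1  45. ] [48.9 22.6 45.2]
face 177 277 367 [ 47.5 -19.2  45.5] [47.5 22.6 45.1]
face 180 277 367 [ 46.2 -19.1  44.6] [46.3 22.5 44. ]
br 186 241 393 [ 51.9 -28.1   1.6] [51.9 26.9  1.2]
br 190 242 393 [ 50.6 -27.6   0.5] [50.4 27.   1.3]
br 205 226 409 [ 51.2 -27.9 -24.6] [ 51.3  27.1 -25.1]
br 215 227 408 [ 48.2 -27.8 -24.9] [ 48.3  26.9 -25.6]
br 240 229 406 [ 40.1 -27.7 -25. ] [ 40.1  26.9 -25.1]
164 [55.4   1.59 32.85]
165 [54.96  1.57 32.82]
166 [54.54  1.58 32.76]
167 [54.09  1.59 32.91]
168 [53.65  1.59 32.84]
169 [53.16  1.59 33.21]
170 [50.87  1.96 44.83]
171 [50.4   1.71 44.89]
180 [46.17  1.73 44.69]
181 [45.65  1.73 44.86]
182 [53.19  1.28  2.34]
183 [53.06  1.26  1.08]
184 [52.77  1.26  0.68]
185 [52.4   1.25  0.68]
197 [47.98  1.28  0.5 ]
198 [ 53.1    1.01 -23.39]
199 [ 53.12   1.   -24.79]
200 [ 52.88   0.98 -25.09]
201 [ 52.63   0.99 -25.35]
202 [ 52.34   0.99 -25.43]
203 [ 52.04   1.15 -25.47]
280 155 169 [ 59.  -17.   35.8] [ 53.2 -16.9  33.2]
300 155 169 [58.9 -8.2 36.2] [53.2 -8.1 32.8]
320 155 169 [58.8  0.7 37.1] [53.1  0.7 33.7]
340 155 169 [58.7  9.7 37.8] [53.2  9.5 32.9]
365 155 169 [58.8 20.8 37. ] [53.4 20.4 31.7]
```

Close up, the lip centre is at tool y=+1.6 and the movement centre at -0.45. The inner lip edge is at x≈52.9 and the plain end at ≈53.2. Corrections: +2 mm in y, +1.6 mm up-slope, then about 38 mm down.

>>> servo_tool(
  plan=[
    {"tx":0.14,"ty":0.19,"tz":0.09,"ax":0,"ay":0,"az":0,"fingers":1},
    {"tx":0.14,"ty":0.19,"tz":0.09,"ax":0,"ay":0,"az":0,"fingers":1},
    {"tx":0.71,"ty":0.16,"tz":-0.73,"ax":0,"ay":0,"az":0,"fingers":1},
    {"tx":1.28,"ty":0.12,"tz":-1.55,"ax":0,"ay":0,"az":0,"fingers":1},
    {"tx":1.74,"ty":0.09,"tz":-2.2,"ax":0,"ay":0,"az":0,"fingers":1},
    {"tx":2.03,"ty":0.07,"tz":-2.61,"ax":0,"ay":0,"az":0,"fingers":1},
    {"tx":2.2,"ty":0.06,"tz":-2.86,"ax":0,"ay":0,"az":0,"fingers":1},
    {"tx":2.32,"ty":0.06,"tz":-3.02,"ax":0,"ay":0,"az":0,"fingers":1},
    {"tx":2.32,"ty":0.06,"tz":-3.02,"ax":0,"ay":0,"az":0,"fingers":1},
    {"tx":2.32,"ty":0.06,"tz":-3.02,"ax":0,"ay":0,"az":0,"fingers":1},
    {"tx":2.32,"ty":0.06,"tz":-3.02,"ax":0,"ay":0,"az":0,"fingers":1},
  ],
)

```text
time_s: 10.05
tcp_pos: [696.2, -5.9, 97.0]
tool_rot: [0.301, 0.029, 0.953, -0.009]
contact_force: [-0.1, 0.4, -4.0]
finger_gap: 55.0
grasp_force: 65.0
```

```bash
python3 - <<'E'
from h import *
s,c,P,T=wrist(); print(s["tcp_pos"],s["q"],s["time_s"],s["finger_gap"],s["contact_force"],s["wrist_torque"])
im=c["image"];q=s["tool_rot"]
R=Ro.from_quat([q[1],q[2],q[3],q[0]]).as_matrix(); t=(P-s["tcp_pos"])@R
np.savez("w5.npz",t=t,im=im); cv2.imwrite("pics/w5.png",im[100:260,200:440].repeat(3,0).repeat(3,1))
for r in range(130,204,2): print(r, np.nanmedian(t[r,285:360],axis=0).round(2),im[r,320])
E
```

```text
[696.1652466   -5.88659169  97.02375426] [ 0.52298977  0.61941984 -0.7252503   2.06901171  1.76009702  0.42138867
 -0.09998901] 10.05 55.017614210686375 [-0.14568989  0.3720591  -4.01789026] [0.0489905  0.98960249 0.01368694]
130 [68.45  1.78 55.76] [138 139 144]
132 [67.61  1.76 54.49] [147 149 153]
134 [66.76  1.75 53.24] [143 147 149]
136 [65.9   1.75 52.23] [144 145 150]
138 [65.08  1.73 50.9 ] [144 146 150]
140 [64.24  1.49 49.89] [144 146 150]
142 [63.42  1.72 48.65] [146 147 153]
144 [62.63  1.71 47.4 ] [146 148 152]
146 [61.82  1.7  46.26] [140 143 145]
148 [61.04  1.7  44.98] [144 146 147]
150 [60.21  1.45 44.19] [147 147 148]
152 [59.44  1.67 42.96] [142 145 147]
154 [58.66  1.67 41.92] [145 143 149]
156 [57.9   1.21 40.68] [147 147 149]
158 [61.02  1.32  9.33] [109 113 111]
160 [60.99  1.28  3.86] [107 107 111]
162 [61.02  1.39 -1.57] [104 104 105]
164 [60.75  1.36 -4.56] [166 166 171]
166 [60.17  1.01 -5.23] [230 230 232]
168 [59.47  1.18 -5.15] [229 230 233]
170 [58.8   1.18 -5.28] [229 231 235]
172 [58.1   1.18 -5.2 ] [228 229 232]
174 [57.43  1.19 -5.33] [229 229 232]
176 [56.67  1.37 -4.98] [228 229 231]
178 [56.01  1.19 -5.19] [228 228 231]
180 [55.2   1.19 -4.59] [212 213 218]
182 [53.16  1.27  2.5 ] [10 57 80]
184 [52.77  1.43  0.67] [ 64 147 191]
186 [52.04  1.27  0.65] [ 72 172 220]
188 [51.3   1.27  0.64] [ 73 172 217]
190 [50.54  1.27  0.73] [ 79 171 218]
192 [49.86  1.27  0.44] [ 72 171 218]
194 [49.07  1.27  0.61] [ 79 170 217]
196 [48.34  1.26  0.6 ] [ 72 167 215]
198 [ 53.17   1.01 -23.67] [27 69 83]
200 [ 52.91   0.98 -25.22] [ 60 131 169]
202 [ 52.35   1.   -25.5 ] [ 80 176 222]
```

View pics/w5.png

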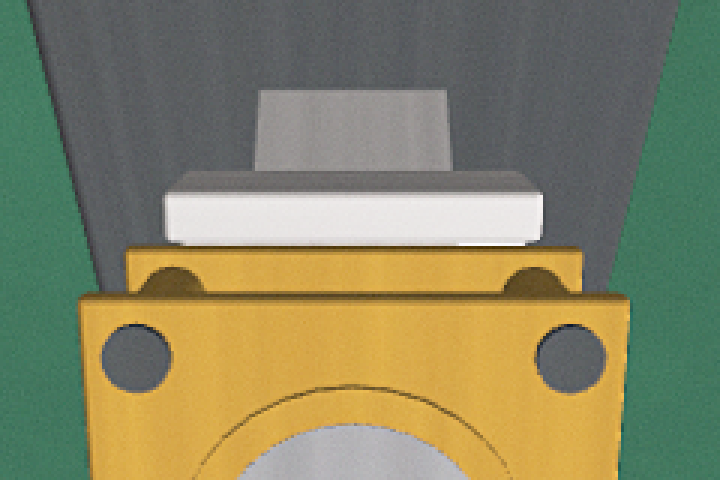

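The movement is now centred: lip centre at crop column 354, movement centre at 354.5. There is about 1.7 mm to the lip and 2–3.5 mm to the face. Creeping down.

>>> servo_tool(
  plan=[
    {"tx":0.06,"ty":0,"tz":-0.08,"ax":0,"ay":0,"az":0,"fingers":1},
    {"tx":0.11,"ty":-0.01,"tz":-0.16,"ax":0,"ay":0,"az":0,"fingers":1},
    {"tx":0.11,"ty":-0.01,"tz":-0.16,"ax":0,"ay":0,"az":0,"fingers":1},
    {"tx":0.11,"ty":-0.01,"tz":-0.16,"ax":0,"ay":0,"az":0,"fingers":1},
  ],
)

```text
time_s: 10.43
tcp_pos: [697.4, -6.1, 95.3]
tool_rot: [0.301, 0.029, 0.953, -0.009]
contact_force: [-0.8, -0.6, -3.0]
finger_gap: 55.0
grasp_force: 65.2
```

>>> servo_tool(
  plan=[
    {"tx":0.03,"ty":0,"tz":-0.04,"ax":0,"ay":0,"az":0,"fingers":1},
    {"tx":0.04,"ty":0,"tz":-0.06,"ax":0,"ay":0,"az":0,"fingers":1},
    {"tx":0.04,"ty":0,"tz":-0.06,"ax":0,"ay":0,"az":0,"fingers":1},
  ],
)

```text
time_s: 10.68
tcp_pos: [697.4, -6.1, 95.3]
tool_rot: [0.301, 0.029, 0.953, -0.01]
contact_force: [-8.0, -0.7, 6.2]
finger_gap: 55.1
grasp_force: 66.6
```

Contact with the face, about 13 N along the normal. I'll ease off slightly and slide down to the lip.

>>> servo_tool(
  plan=[
    {"tx":-0.02,"ty":0,"tz":0.03,"ax":0,"ay":0,"az":0,"fingers":1},
    {"tx":-0.06,"ty":0,"tz":0,"ax":0,"ay":0,"az":0,"fingers":1},
    {"tx":-0.1,"ty":0.01,"tz":-0.03,"ax":0,"ay":0,"az":0,"fingers":1},
    {"tx":-0.14,"ty":0.01,"tz":-0.06,"ax":0,"ay":0,"az":0,"fingers":1},
    {"tx":-0.14,"ty":0.01,"tz":-0.06,"ax":0,"ay":0,"az":0,"fingers":1},
    {"tx":-0.14,"ty":0.01,"tz":-0.06,"ax":0,"ay":0,"az":0,"fingers":1},
  ],
)

```text
time_s: 11.18
tcp_pos: [697.4, -6.1, 95.3]
tool_rot: [0.302, 0.029, 0.953, -0.01]
contact_force: [-3.3, -0.7, 6.1]
finger_gap: 54.8
grasp_force: 66.1
```

```bash
python3 - <<'E'
from h import *
s,c,P,T=wrist(); print(s["tcp_pos"],s["time_s"],s["contact_force"],s["wrist_torque"])
im=c["image"];q=s["tool_rot"]
R=Ro.from_quat([q[1],q[2],q[3],q[0]]).as_matrix(); t=(P-s["tcp_pos"])@R; print(R.T@s["contact_force"])
for r in range(154,204,1):
    if r<168 or 174<r<186 or r>196: print(r, np.nanmedian(t[r,285:360],axis=0).round(2),im[r,320])
E
```

```text
[697.44470235  -6.12807994  95.28512018] 11.1833 [-3.2731058  -0.72675389  6.13193295] [-0.08665103  0.55250931 -0.0463219 ]
[-0.89564847 -0.9308688  -6.86828156]
154 [58.94  1.64 39.54] [147 148 151]
155 [58.56  1.63 38.99] [145 148 151]
156 [58.17  1.62 38.57] [145 145 150]
157 [57.8   1.62 37.95] [127 128 132]
158 [61.11  1.31  8.7 ] [103 104 107]
159 [61.08  1.3   5.98] [106 107 109]
160 [61.09  1.26  3.22] [109 109 113]
161 [61.07  1.22  0.71] [107 111 115]
162 [61.07  1.21 -1.9 ] [103 105 107]
163 [61.05  1.18 -4.3 ] [105 107 106]
164 [61.03  1.18 -6.49] [115 113 118]
165 [60.77  1.15 -7.03] [173 175 178]
166 [60.49  1.33 -7.46] [208 210 214]
167 [60.17  1.15 -7.61] [232 233 235]
175 [57.46  1.   -7.59] [230 230 233]
176 [57.11  1.16 -7.51] [227 230 233]
177 [56.78  1.34 -7.59] [229 228 231]
178 [56.43  1.15 -7.54] [230 230 233]
179 [56.09  1.16 -7.56] [230 230 233]
180 [55.74  1.34 -7.53] [226 224 227]
181 [55.31  1.33 -7.07] [215 212 215]
182 [53.15  1.09  2.55] [11 55 79]
183 [53.06  1.27  1.08] [ 46  97 126]
184 [52.79  1.26  0.57] [ 64 148 188]
185 [52.44  1.26  0.52] [ 75 170 221]
197 [47.98  1.26  0.53] [ 67 144 182]
198 [ 53.11   1.01 -23.41] [27 62 76]
199 [ 53.08   1.   -24.61] [ 40  83 105]
200 [ 52.91   0.99 -25.24] [ 58 122 159]
201 [ 52.67   0.99 -25.53] [ 68 150 192]
202 [ 52.3    0.99 -25.22] [ 75 170 220]
203 [ 52.03   1.   -25.42] [ 73 174 220]
```

It's flush on the face (computed back plate z = face z = 4.4) but still about 1.9 mm short of the lip. Pushing further down-slope.

>>> servo_tool(
  plan=[
    {"tx":-0.06,"ty":0,"tz":0,"ax":0,"ay":0,"az":0,"fingers":1},
    {"tx":-0.12,"ty":0.01,"tz":-0.04,"ax":0,"ay":0,"az":0,"fingers":1},
    {"tx":-0.18,"ty":0.01,"tz":-0.09,"ax":0,"ay":0,"az":0,"fingers":1},
    {"tx":-0.18,"ty":0.01,"tz":-0.09,"ax":0,"ay":0,"az":0,"fingers":1},
    {"tx":-0.18,"ty":0.01,"tz":-0.09,"ax":0,"ay":0,"az":0,"fingers":1},
  ],
)

```text
time_s: 11.65
tcp_pos: [695.8, -5.9, 94.1]
tool_rot: [0.302, 0.029, 0.953, -0.009]
contact_force: [3.0, 0.2, 3.8]
finger_gap: 54.6
grasp_force: 65.5
```

```bash
python3 - <<'E'
from h import *
s,c,P,T=wrist(); print(s["tcp_pos"],s["time_s"],s["contact_force"],s["wrist_torque"])
im=c["image"];q=s["tool_rot"]
R=Ro.from_quat([q[1],q[2],q[3],q[0]]).as_matrix(); t=(P-s["tcp_pos"])@R; print(R.T@s["contact_force"])
for r in (160,161,162,170,175,182,183,201): print(r, np.nanmedian(t[r,285:360],axis=0).round(2))
E
```

```text
[695.82273361  -5.88371002  94.14387489] 11.65 [2.96934824 0.20081187 3.80612276] [-0.11790111 -0.32994668 -0.02349783]
[-4.60419208  0.38268436 -1.41382204]
160 [56.34  1.63 38.86]
161 [55.99  1.63 38.15]
162 [55.61  1.62 37.72]
170 [59.03  1.17 -6.75]
175 [57.45  1.17 -7.46]
182 [55.05  1.16 -7.51]
183 [54.72  1.17 -7.57]
201 [ 52.62   0.84 -25.31]
```

It slid 2.0 mm, and the down-slope reaction has risen to about 7 N, so it's seated on the lip. Releasing.

>>> servo_tool(
  plan=[
    {"tx":0,"ty":0,"tz":0,"ax":0,"ay":0,"az":0,"fingers":0.3},
    {"tx":0,"ty":0,"tz":0,"ax":0,"ay":0,"az":0,"fingers":0.2},
    {"tx":0,"ty":0,"tz":0,"ax":0,"ay":0,"az":0,"fingers":0},
    {"tx":0,"ty":0,"tz":0,"ax":0,"ay":0,"az":0,"fingers":0},
    {"tx":0,"ty":0,"tz":0,"ax":0,"ay":0,"az":0,"fingers":0},
    {"tx":0,"ty":0,"tz":0,"ax":0,"ay":0,"az":0,"fingers":0},
    {"tx":0,"ty":0,"tz":0,"ax":0,"ay":0,"az":0,"fingers":0},
    {"tx":0,"ty":0,"tz":0,"ax":0,"ay":0,"az":0,"fingers":0},
  ],
)

```text
time_s: 12.37
tcp_pos: [694.4, -5.9, 93.0]
tool_rot: [0.301, 0.029, 0.953, -0.009]
contact_force: [-0.2, 0.9, -0.1]
finger_gap: 85.3
grasp_force: 0.0
```

```bash
python3 - <<'E'
from h import *
s,c,P,T=wrist(); print(s["tcp_pos"],s["time_s"],s["contact_force"],s["finger_gap"])
cv2.imwrite("pics/w6.png",c["image"])
E
```

```text
[694.39550937  -5.89504582  92.95134382] 12.3667 [-0.19036138  0.87861721 -0.05800866] 85.3056970339493
```

View pics/w6.png

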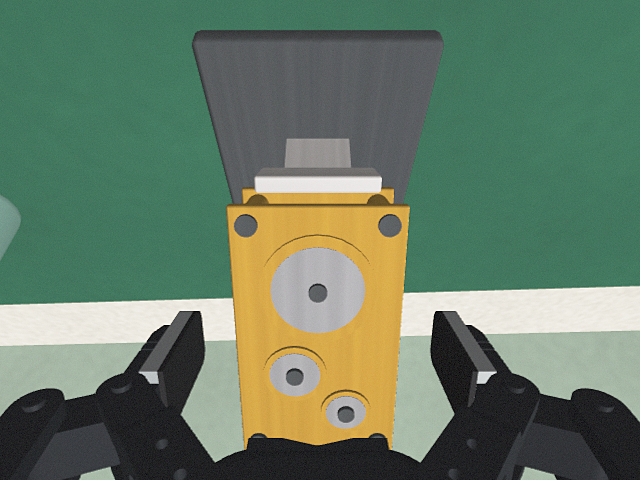

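The movement sits against the lip (plain end at row ~190 behind the lip at row 184), centred, with the fingers open and clear on both sides. Retreating along the face normal.

>>> servo_tool(
  plan=[
    {"tx":-0.6,"ty":0.03,"tz":0.8,"ax":0,"ay":0,"az":0,"fingers":0},
    {"tx":-1.7,"ty":0.1,"tz":2.5,"ax":0,"ay":0,"az":0,"fingers":0},
    {"tx":-3.4,"ty":0.2,"tz":4.9,"ax":0,"ay":0,"az":0,"fingers":0},
    {"tx":-5.2,"ty":0.3,"tz":7.4,"ax":0,"ay":0,"az":0,"fingers":0},
    {"tx":-7,"ty":0.4,"tz":10,"ax":0,"ay":0,"az":0,"fingers":0},
    {"tx":-8.6,"ty":0.5,"tz":12.3,"ax":0,"ay":0,"az":0,"fingers":0},
    {"tx":-11,"ty":0.5,"tz":13,"ax":0,"ay":0,"az":0,"fingers":0},
    {"tx":-13,"ty":0.5,"tz":13.5,"ax":0,"ay":0,"az":0,"fingers":0},
    {"tx":-13,"ty":0.5,"tz":13.5,"ax":0,"ay":0,"az":0,"fingers":0},
    {"tx":-13,"ty":0.5,"tz":13.5,"ax":0,"ay":0,"az":0,"fingers":0},
  ],
)

```text
time_s: 13.25
tcp_pos: [563.9, -2.3, 228.4]
tool_rot: [0.301, 0.03, 0.953, -0.011]
contact_force: [0.2, 0.3, -1.3]
finger_gap: 85.4
grasp_force: 0.0
```

```bash
python3 - <<'E'
from h import *
s,c,P,T=wrist(); print(s["tcp_pos"],s["time_s"],s["contact_force"])
sc=manip.camera("scene"); a=c["image"][100:400,150:500]; b=sc["image"][210:410,150:420]
a=cv2.resize(a,(400,343)); b=cv2.resize(b,(400,296)); cv2.imwrite("pics/f.png",np.hstack([a[:296],b]))
hsv=cv2.cvtColor(c["image"],cv2.COLOR_BGR2HSV)
m=(hsv[...,0]>10)&(hsv[...,0]<30)&(hsv[...,1]>90)&np.isfinite(P[...,2])
ps=np.radians(-3.5);x=np.array([np.cos(.6109)*np.cos(ps),np.cos(.6109)*np.sin(ps),np.sin(.6109)]);n=np.array([-np.sin(.6109)*np.cos(ps),-np.sin(.6109)*np.sin(ps),np.cos(.6109)])
F=(P-np.array([654.3,-4,60]))@np.stack([x,np.cross(n,x),n],1)
k=F[m&(abs(F[...,2]-30)<5)]; print("top z",np.median(k[:,2]),cv2.minAreaRect(k[:,:2].astype(np.float32)))
A=np.c_[k[:,:2],np.ones(len(k))]; print(np.linalg.lstsq(A,k[:,2],rcond=None)[0])
E
```

```text
[563.90856024  -2.32073932 228.40976065] 13.25 [ 0.17155365  0.31455314 -1.32921944]
top z 29.64676106365931 ((56.37111282348633, 0.02384185791015625), (55.997154235839844, 112.16065216064453), 89.90154266357422)
[-9.88373058e-04 -1.72370701e-03  2.97078288e+01]
```

View pics/f.png

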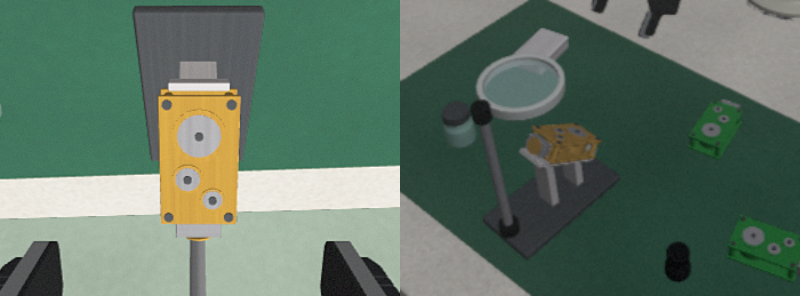

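The movement lies flat: top 29.7 mm over the face, tilt error about 0.1°, lateral offset about 0 mm. It rests against the lip with the platform uphill. The arm is clear and the bystanders are undisturbed.

```bash
python3 -c "
from workcell import manip
print(manip.finish_job())"
```

```text
the job is handed in; nothing more can be done
None
```

The brass movement is on the sloped rest, back plate flat, centred, platform end up and plain end against the lip; the job was handed in at about 13 s with the arm clear, and the grader returned no verdict.

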